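Free the jammed ball and level the kit balance

ROBOT

A 7-joint arm with a two-finger parallel gripper is mounted at the origin on the work surface. World frame = base frame: x ahead of the robot, y to its left, z up, the work surface at z = 0. Lengths are in m, angles in rad, forces in N, time in s.
With the tool pointing down it reaches from about 0.425 to 0.875 m from the base axis. Payload 4.7 kg.
Tool frame: the origin (TCP) lies between the finger pads; the fingertips stand 22 mm ahead of it and the grasp point (between the pads) lies 3 mm ahead of it (manip.tips_ahead is the distance from the TCP to the fingertips, in m); y points along the fingers, z is the direction in which the jaws open and shut, and the axes are right-handed (so a half turn about y gives the same grasp; the last joint's range is limited). The gripper opens to 87 mm and grips with 3 to 60 N. Pads are 19 mm wide; open, the fingers measure 117 mm over their backs; the gripper's body (75 mm by 190 mm) begins 51 mm behind the grasp point.
Start: joints at [-1.105, 0.321, -0.07, 1.45, 0.023, 1.371, -0.057], TCP at [0.284, 0.585, 0.245] pointing down, gripper open.
Joint ranges: [-2.86, 2.86], [-0.3, 2.09], [-1.38, 1.24], [0.06, 2.45], [-1.56, 4.7], [0.09, 2.05], [-2.69, 2.69]. Speed limits (rad/s): [2.57, 2.57, 3.14, 3.14, 3.14, 3.14, 3.14].

INTERFACE

Orientations are given as a rotation vector (axis times angle).
In Python, from station import manip gives the robot as it stands.
- The arm moves only by the shell command python3 -m inch 'ROWS' [OPENING]. ROWS is JSON, one flat list of numbers, 4 for each row, row after row: the shift along the tool's x, y, z in mm, then the turn about the tool's y in rad. A call has exactly 5 rows; each row shifts and turns the pose as measured when the row begins, along the tool's axes as they then stand; what a row does not reach is not made up. A row lasts 1/12 s, in which the tool goes at most 41.7 mm and 7.16 degrees, less where a joint would pass 70% of its speed; a pose out of reach is approached as far as the arm can. A call is refused whole if a number of a shift passes 41.7 or a number of a turn 0.125, either way. A call with a gripper value outside its range is refused whole. OPENING is the opening, from 0 (shut) to 1 (fully open), set as the call begins (- or left out, the last holds). The fingers move at their own pace and stop on an object; the grip force is fixed at half the most. Time passes only in rows, so rows that do not move let the fingers close, or fill a call up. It gives the time, the measured TCP pose, the force and the opening at its end, in the units of the state.
- manip.get_obs(): the state, without advancing time (a new reading comes with each control period).
- manip.get_image(name): name is "scene" or "side" or "wrist"; returns (picture, depth): 384x512x3 uint8, red, green, blue; 384x512 float32, m along the optical axis (not along the pixel's ray), 0 where there is no reading.
- manip.camera_info(name): a dict with "fx", "fy", "cx", "cy" (pixels), "k1" (the pictures are not rectified: a ray, as slopes to the right and down, at radius r is drawn at 1 + k1 r^2 times it, then the intrinsics apply), "world_from_camera" (4x4, takes a point from camera to world coordinates); the wrist camera has in their place "mount" (4x4, takes a point from camera to tool coordinates, whose origin is the TCP and whose axes are the tool frame's). Camera axes: x right, y down, z forward; pixel columns grow to the right and rows downward; lengths in m; the calibration is good to about 2 mm. A picture is of the moment at which its call begins: read the wrist's pose just before it. camera_info takes no time and is no camera call.
- manip.close_job(): hands the job in, once; it reports no verdict.
The state is a dict: "t": time; "joints": joint angles; "joint_velocities": joint speeds; "tau": joint torques, N m; "position": TCP position; "orientation": TCP orientation; "contact_force": force on the tool from outside, world axes, zero at the start; "moment": the same for the moment, N m; "finger_gap": opening from 0.0 (shut) to 1.0 (fully open).
Only numpy, scipy, OpenCV 4.12 (cv2) and the standard library are available. Lean on these libraries where they do the work, as an engineer would, in place of code of your own. Each camera call takes 0.05 s, during which the arm holds its last target. There are 200 camera calls.

TASK

A check ball is caught between the two fins in the neck of the clear bottle: pick the bottle up and rock it from side to side until the ball drops into the belly, never laying the bottle over on its side, then stand it upright in the blue pan of the balance and let go. Then move cap nuts among the two pans and the white basket until the balance sits level; every nut must end in a pan or in the basket, and the can, the bowl and the injector stay where they are.

Things in the scene. Friction and masses are not known exactly. Their poses are not given: they have to be found in the camera images.
- bottle: Clear flat bottle, open rectangular mouth, 250 g with its ball. Origin: centre of its underside; z up, y along its wide side. Belly 44 (x) x 60 (y) mm, 64 mm high; above it the neck, 26 (x) x 46 (y) mm outside, from 64 to 128 mm height. Two orange fins inside the neck, one above the other, each cover one half of it.
- bottle_neck (a point): Middle of the neck, on the axis 98 mm above the underside: grip here across the 46 mm (y). Inside 20 x 40 mm. The fins slope down 15 degrees towards the wall they grow from: upper fin on the +y side (free edge 106 mm above the underside), lower fin on the -y side (free edge 78 mm).
- bottle_belly (a point): Centre of the bottle's belly, 30 mm above its underside on its axis. To free the ball, lean the bottle about its x axis 35 to 45 degrees towards -y (the ball rolls on to the lower fin), then as far towards +y (it rolls off into the belly), half a second each.
- ball_center (a point): Centre of the dark steel check ball, 16 mm diameter, 17 g, inside the bottle. Above the underside of the upright bottle it is 111 mm high on the upper fin (start), 83 mm on the lower fin, 13 mm when it lies in the belly.
- balance: Counter balance with blue base, fixed to the bench, 200 (x) x 386 (y) mm; origin: centre of its underside. Its blue pan lies to its +y side and its steel pan to its -y side (centres 108 mm from the middle). Between the pans a grey strip 60 mm high with a needle that points along the red mark when level.
- pan_blue (a joint): Height of the blue pan over its level position, m; 0 = balance level, -0.009 and +0.009 are the stops. The steel pan always moves as far the other way. Soft spring: one nut too many on the steel pan raises the blue pan about 6 mm, two nuts or more reach the stop. Where on a pan a thing stands does not matter.
- pan_blue_top (a point): Middle of the blue pan's floor, about 70 mm above the bench when level; x, y along the balance's x, y. The floor inside is 192 (x) x 162 (y) mm with a rim 5 mm high; pans stay horizontal as they rise and sink.
- pan_steel_top (a point): Middle of the bare steel pan's floor; same size as the blue pan.
- basket: White parts basket, fixed to the bench, outside 200 (x) x 150 (y) x 50 mm high, walls and floor 4 mm; origin: centre of its underside.
- basket_floor (a point): Centre of the basket's inner floor, 4 mm above the bench.
- spray: Bystander: red can, 54 mm diameter, 160 mm high; origin: centre of its underside.
- bowl: Bystander: white bowl, 90 mm rim, 45 mm high; origin: centre of its underside.
- injector: Bystander: fuel injector lying along y, 120 mm long, 30 mm wide, 42 mm high; origin: centre of its underside.
- nut1: Dark steel cap nut, a hexagonal prism 22 mm across flats and 30 mm high, brass-coloured bore on top, 50 g; five nuts weigh as much as the bottle with its ball. Origin: centre of its underside, z along the prism, two of its flats face +y and -y. Starts on the blue pan. May be absent.
- nut2: Dark steel cap nut, a hexagonal prism 22 mm across flats and 30 mm high, brass-coloured bore on top, 50 g; five nuts weigh as much as the bottle with its ball. Origin: centre of its underside, z along the prism, two of its flats face +y and -y. Starts on the blue pan. May be absent.
- nut3: Dark steel cap nut, a hexagonal prism 22 mm across flats and 30 mm high, brass-coloured bore on top, 50 g; five nuts weigh as much as the bottle with its ball. Origin: centre of its underside, z along the prism, two of its flats face +y and -y. Starts on the blue pan. May be absent.
- nut4: Dark steel cap nut, a hexagonal prism 22 mm across flats and 30 mm high, brass-coloured bore on top, 50 g; five nuts weigh as much as the bottle with its ball. Origin: centre of its underside, z along the prism, two of its flats face +y and -y. Starts on the steel pan. May be absent.
- nut5: Dark steel cap nut, a hexagonal prism 22 mm across flats and 30 mm high, brass-coloured bore on top, 50 g; five nuts weigh as much as the bottle with its ball. Origin: centre of its underside, z along the prism, two of its flats face +y and -y. Starts in the basket. May be absent.
- nut6: Dark steel cap nut, a hexagonal prism 22 mm across flats and 30 mm high, brass-coloured bore on top, 50 g; five nuts weigh as much as the bottle with its ball. Origin: centre of its underside, z along the prism, two of its flats face +y and -y. Starts in the basket. May be absent.
- nut7: Dark steel cap nut, a hexagonal prism 22 mm across flats and 30 mm high, brass-coloured bore on top, 50 g; five nuts weigh as much as the bottle with its ball. Origin: centre of its underside, z along the prism, two of its flats face +y and -y. Starts in the basket. May be absent.
- nut8: Dark steel cap nut, a hexagonal prism 22 mm across flats and 30 mm high, brass-coloured bore on top, 50 g; five nuts weigh as much as the bottle with its ball. Origin: centre of its underside, z along the prism, two of its flats face +y and -y. Starts in the basket. May be absent.

How it is judged:
On the way, in this order (a step that is already met when the one before it is completed fails the run):
1. the ball has dropped into the bottle's belly (distance between ball_center and bottle_belly below 0.04 m and z of ball_center in the frame of bottle between 0 and 0.05 m), for 0.2 s.
2. the bottle, with the ball in its belly, stands upright in the blue pan, let go (all of step 1 and x of bottle in the frame of pan_blue_top between -0.095 and 0.095 m and y of bottle in the frame of pan_blue_top between -0.08 and 0.08 m and z of bottle in the frame of pan_blue_top between -0.006 and 0.008 m and angle between bottle's own z axis and vertical below 0.1 rad and contact force between the fingers and bottle below 0.05 N), for 0.3 s.
At the end, for the whole second after the job is handed in: The ball is in the bottle's belly, the bottle stands upright (within 0.1 rad) in the blue pan, the balance is level within 2.5 mm and at rest, and every nut lies in one of the pans or in the basket (all of step 1 and x of bottle in the frame of pan_blue_top between -0.095 and 0.095 m and y of bottle in the frame of pan_blue_top between -0.08 and 0.08 m and z of bottle in the frame of pan_blue_top between -0.006 and 0.008 m and angle between bottle's own z axis and vertical below 0.1 rad and value of joint pan_blue between -0.0025 and 0.0025 m and velocity of joint pan_blue between -0.01 and 0.01 m/s and linear speed of bottle below 0.02 m/s and ((x of nut1 in the frame of pan_blue_top between -0.1 and 0.1 m and y of nut1 in the frame of pan_blue_top between -0.085 and 0.085 m and z of nut1 in the frame of pan_blue_top between -0.005 and 0.05 m) or (x of nut1 in the frame of pan_steel_top between -0.1 and 0.1 m and y of nut1 in the frame of pan_steel_top between -0.085 and 0.085 m and z of nut1 in the frame of pan_steel_top between -0.005 and 0.05 m) or (x of nut1 in the frame of basket_floor between -0.1 and 0.1 m and y of nut1 in the frame of basket_floor between -0.075 and 0.075 m and z of nut1 in the frame of basket_floor between -0.005 and 0.06 m)) and ((x of nut2 in the frame of pan_blue_top between -0.1 and 0.1 m and y of nut2 in the frame of pan_blue_top between -0.085 and 0.085 m and z of nut2 in the frame of pan_blue_top between -0.005 and 0.05 m) or (x of nut2 in the frame of pan_steel_top between -0.1 and 0.1 m and y of nut2 in the frame of pan_steel_top between -0.085 and 0.085 m and z of nut2 in the frame of pan_steel_top between -0.005 and 0.05 m) or (x of nut2 in the frame of basket_floor between -0.1 and 0.1 m and y of nut2 in the frame of basket_floor between -0.075 and 0.075 m and z of nut2 in the frame of basket_floor between -0.005 and 0.06 m)) and ((x of nut3 in the frame of pan_blue_top between -0.1 and 0.1 m and y of nut3 in the frame of pan_blue_top between -0.085 and 0.085 m and z of nut3 in the frame of pan_blue_top between -0.005 and 0.05 m) or (x of nut3 in the frame of pan_steel_top between -0.1 and 0.1 m and y of nut3 in the frame of pan_steel_top between -0.085 and 0.085 m and z of nut3 in the frame of pan_steel_top between -0.005 and 0.05 m) or (x of nut3 in the frame of basket_floor between -0.1 and 0.1 m and y of nut3 in the frame of basket_floor between -0.075 and 0.075 m and z of nut3 in the frame of basket_floor between -0.005 and 0.06 m)) and ((x of nut4 in the frame of pan_blue_top between -0.1 and 0.1 m and y of nut4 in the frame of pan_blue_top between -0.085 and 0.085 m and z of nut4 in the frame of pan_blue_top between -0.005 and 0.05 m) or (x of nut4 in the frame of pan_steel_top between -0.1 and 0.1 m and y of nut4 in the frame of pan_steel_top between -0.085 and 0.085 m and z of nut4 in the frame of pan_steel_top between -0.005 and 0.05 m) or (x of nut4 in the frame of basket_floor between -0.1 and 0.1 m and y of nut4 in the frame of basket_floor between -0.075 and 0.075 m and z of nut4 in the frame of basket_floor between -0.005 and 0.06 m)) and ((x of nut5 in the frame of pan_blue_top between -0.1 and 0.1 m and y of nut5 in the frame of pan_blue_top between -0.085 and 0.085 m and z of nut5 in the frame of pan_blue_top between -0.005 and 0.05 m) or (x of nut5 in the frame of pan_steel_top between -0.1 and 0.1 m and y of nut5 in the frame of pan_steel_top between -0.085 and 0.085 m and z of nut5 in the frame of pan_steel_top between -0.005 and 0.05 m) or (x of nut5 in the frame of basket_floor between -0.1 and 0.1 m and y of nut5 in the frame of basket_floor between -0.075 and 0.075 m and z of nut5 in the frame of basket_floor between -0.005 and 0.06 m)) and ((x of nut6 in the frame of pan_blue_top between -0.1 and 0.1 m and y of nut6 in the frame of pan_blue_top between -0.085 and 0.085 m and z of nut6 in the frame of pan_blue_top between -0.005 and 0.05 m) or (x of nut6 in the frame of pan_steel_top between -0.1 and 0.1 m and y of nut6 in the frame of pan_steel_top between -0.085 and 0.085 m and z of nut6 in the frame of pan_steel_top between -0.005 and 0.05 m) or (x of nut6 in the frame of basket_floor between -0.1 and 0.1 m and y of nut6 in the frame of basket_floor between -0.075 and 0.075 m and z of nut6 in the frame of basket_floor between -0.005 and 0.06 m)) and ((x of nut7 in the frame of pan_blue_top between -0.1 and 0.1 m and y of nut7 in the frame of pan_blue_top between -0.085 and 0.085 m and z of nut7 in the frame of pan_blue_top between -0.005 and 0.05 m) or (x of nut7 in the frame of pan_steel_top between -0.1 and 0.1 m and y of nut7 in the frame of pan_steel_top between -0.085 and 0.085 m and z of nut7 in the frame of pan_steel_top between -0.005 and 0.05 m) or (x of nut7 in the frame of basket_floor between -0.1 and 0.1 m and y of nut7 in the frame of basket_floor between -0.075 and 0.075 m and z of nut7 in the frame of basket_floor between -0.005 and 0.06 m)) and ((x of nut8 in the frame of pan_blue_top between -0.1 and 0.1 m and y of nut8 in the frame of pan_blue_top between -0.085 and 0.085 m and z of nut8 in the frame of pan_blue_top between -0.005 and 0.05 m) or (x of nut8 in the frame of pan_steel_top between -0.1 and 0.1 m and y of nut8 in the frame of pan_steel_top between -0.085 and 0.085 m and z of nut8 in the frame of pan_steel_top between -0.005 and 0.05 m) or (x of nut8 in the frame of basket_floor between -0.1 and 0.1 m and y of nut8 in the frame of basket_floor between -0.075 and 0.075 m and z of nut8 in the frame of basket_floor between -0.005 and 0.06 m))); the robot touches nothing.
It fails at once if the bottle is laid over (tilted more than 1.3 rad) (angle between bottle's own z axis and vertical above 1.3 rad).
It fails at once if the spray is moved more than 3 cm (distance of spray from where it was at the start of the episode above 0.03 m).
It fails at once if the bowl is moved more than 3 cm (distance of bowl from where it was at the start of the episode above 0.03 m).
It fails at once if the injector is moved more than 3 cm (distance of injector from where it was at the start of the episode above 0.03 m).
Of nut1, nut2, nut3, nut4, nut5, nut6, nut7, nut8 only 6 to 8 are there at a start; the rules pass over those that are not, and their reading is None.
At some moment in a run one of nut4, nut5, nut6, nut7, nut8 may be knocked a few centimetres aside while the robot is not near it.
It also fails if it takes over 210 s, if anything falls off the work surface, if the arm or the gripper's body presses on something with over 40 N, if the wrist force passes 120 N, or if a joint passes its speed limit or range.

## Working session

There is one attempt and no reset: what is moved stays moved. The work goes in short steps, Python scripts to look and compute and a shell command to move; the robot and the scene stay as the last step left them, time stands still between calls to the robot, and variables do not carry over. Pictures are saved under pics/ and viewed, about 12 in all and at most 16, crops included, and the job is handed in when it is done.

```bash
ls; mkdir -p pics
cat > h.py <<'E'
import numpy as np, cv2
from scipy.spatial.transform import Rotation as R
from station import manip
def K(i): return np.array([[i['fx'],0,i['cx']],[0,i['fy'],i['cy']],[0,0,1.]])
def grab(name):
    o=manip.get_obs(); i=manip.camera_info(name)
    if name=='wrist':
        T=np.eye(4); T[:3,:3]=R.from_rotvec(o['orientation']).as_matrix(); T[:3,3]=o['position']; T=T@np.array(i['mount'])
    else: T=np.array(i['world_from_camera'])
    im,d=manip.get_image(name); return im,d,i,T
def slopes(i,uv):
    uv=np.atleast_2d(np.float64(uv)); q=(uv-[i['cx'],i['cy']])/[i['fx'],i['fy']]; s=q.copy()
    for _ in range(20): s=q/(1+i['k1']*(s**2).sum(1,keepdims=True))
    return s
def onplane(i,T,uv,z):
    s=slopes(i,uv); d=np.c_[s,np.ones(len(s))]@T[:3,:3].T; o=T[:3,3]
    return o+d*((z-o[2])/d[:,2])[:,None]
def cloud(d,i,T):
    v,u=np.mgrid[:d.shape[0],:d.shape[1]]; s=slopes(i,np.c_[u.ravel(),v.ravel()])
    p=np.c_[s,np.ones(len(s))]*d.reshape(-1,1); return (p@T[:3,:3].T+T[:3,3]).reshape(*d.shape,3)
def proj(i,T,P):
    c=(np.atleast_2d(P)-T[:3,3])@T[:3,:3]; s=c[:,:2]/c[:,2:]; s=s*(1+i['k1']*(s**2).sum(1,keepdims=True))
    return s*[i['fx'],i['fy']]+[i['cx'],i['cy']]
E
python3 - <<'E'
from h import *
o=manip.get_obs(); print({k:np.round(v,3).tolist() for k,v in o.items()}, manip.tips_ahead)
print(R.from_rotvec(o['orientation']).as_matrix().round(3))
for n in ('scene','side','wrist'):
    im,d,i,T=grab(n); print(n,T.round(3).tolist(),i['fx'],i['k1']); cv2.imwrite(f'pics/{n}0.png',im[...,::-1]); np.savez(f'pics/{n}0.npz',im=im,d=d,T=T)
E
```

```text
pics
{'t': 0.0, 'joints': [-1.105, 0.322, -0.07, 1.452, 0.023, 1.371, -0.057], 'joint_velocities': [-0.001, -0.0, 0.0, -0.0, 0.0, -0.002, 0.002], 'tau': [-0.0, -49.129, -0.404, -31.254, -0.064, 0.044, 0.0], 'position': [0.284, 0.584, 0.243], 'orientation': [-1.544, 0.355, -0.354], 'contact_force': [0.2, -0.094, 0.644], 'moment': [0.008, -0.02, 0.025], 'finger_gap': 1.007} 0.022
[[ 0.9   -0.001  0.437]
 [-0.437 -0.002  0.9  ]
 [ 0.    -1.    -0.002]]
scene [[-0.088, 0.637, -0.766, 1.748], [0.996, 0.047, -0.075, 0.102], [-0.011, -0.769, -0.639, 1.057], [0.0, 0.0, 0.0, 1.0]] 477.953570266202 -0.11063634813325136
side [[0.91, -0.318, 0.266, 0.366], [-0.414, -0.674, 0.612, -0.507], [-0.015, -0.667, -0.745, 0.724], [0.0, 0.0, 0.0, 1.0]] 358.2230523368942 -0.11205499084833298
wrist [[0.436, 0.867, 0.24, 0.218], [0.9, -0.419, -0.119, 0.617], [-0.003, 0.268, -0.963, 0.382], [0.0, 0.0, 0.0, 1.0]] 280.9906381723257 -0.06271969574307557
```

View pics/scene0.png

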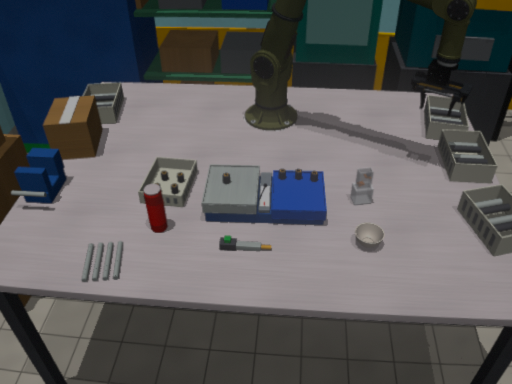

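View pics/side0.png

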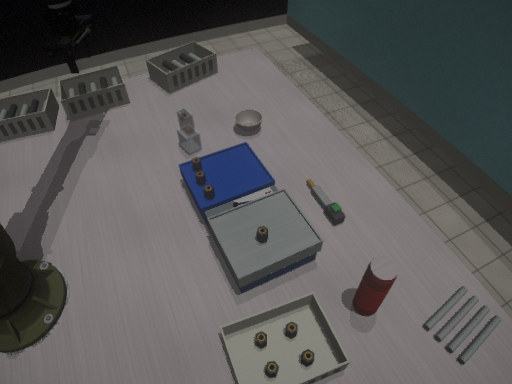

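```bash
cat > m.py <<'E'
from h import *
def run(k='0'):
  for n in ('scene','side'):
    z=np.load(f'pics/{n}{k}.npz'); im,d,T=z['im'],z['d'],z['T']; i=manip.camera_info(n)
    P=cloud(d,i,T); hsv=cv2.cvtColor(im,cv2.COLOR_RGB2HSV); Z=P[...,2]; roi=(P[...,0]>.3)&(P[...,0]<.95)&(abs(P[...,1])<.75)&(d>0)
    blue=(hsv[...,0]>105)&(hsv[...,0]<130)&(hsv[...,1]>130)&roi
    yellow=(hsv[...,0]<25)&(hsv[...,1]>70)&roi&(Z>.02)&(hsv[...,2]>40)
    print(n,'bench z',np.median(Z[roi&(abs(Z)<.03)]).round(4))
    for name,m in (('blue',blue),('brass',yellow),('tall',roi&(Z>.075)),('mid',roi&(Z>.025))):
      nl,lab,st,c=cv2.connectedComponentsWithStats(m.astype(np.uint8))
      for j in range(1,nl):
        if st[j,4]<(4 if name=='brass' else 60): continue
        q=P[lab==j]; print(name,c[j].round(1),st[j,4],'med',np.median(q,0).round(3),'lo',np.percentile(q,2,axis=0).round(3),'hi',np.percentile(q,98,axis=0).round(3))
import sys; run(*sys.argv[1:])
E
python3 m.py; python3 -c "
import cv2
a=cv2.imread('pics/scene0.png')[140:260,130:400];b=cv2.imread('pics/side0.png')[90:384,150:350]
a=cv2.resize(a,None,fx=2.9,fy=2.9,interpolation=2);cv2.imwrite('pics/c1.png',a)"
```

```text
scene bench z -0.0008
blue [ 48.8 175.1] 1162 med [ 0.552 -0.714  0.08 ] lo [ 0.482 -0.748  0.01 ] hi [ 0.62  -0.704  0.131]
blue [297.3 197.1] 2365 med [0.592 0.125 0.06 ] lo [0.465 0.042 0.03 ] hi [0.659 0.208 0.067]
brass [438.1  87.4] 9 med [0.305 0.573 0.32 ] lo [0.302 0.562 0.318] hi [0.31  0.581 0.323]
brass [ 76.8 135.8] 993 med [ 0.349 -0.695  0.099] lo [ 0.309 -0.748  0.023] hi [ 0.363 -0.649  0.161]
brass [281.4 170.6] 7 med [0.499 0.068 0.092] lo [0.488 0.065 0.088] hi [0.501 0.075 0.093]
brass [298.8 170.7] 6 med [0.49  0.127 0.089] lo [0.487 0.121 0.087] hi [0.498 0.131 0.095]
brass [163.5 172.8] 10 med [ 0.464 -0.345  0.032] lo [ 0.456 -0.351  0.029] hi [ 0.467 -0.338  0.037]
brass [180.1 174.1] 10 med [ 0.468 -0.284  0.034] lo [ 0.459 -0.291  0.031] hi [ 0.474 -0.276  0.04 ]
brass [225.6 174.5] 10 med [ 0.554 -0.109  0.109] lo [ 0.542 -0.113  0.103] hi [ 0.558 -0.103  0.111]
brass [314.8 172.8] 5 med [0.5   0.18  0.092] lo [0.497 0.174 0.09 ] hi [0.503 0.183 0.093]
brass [361.3 182.6] 7 med [0.531 0.329 0.085] lo [0.53  0.325 0.081] hi [0.534 0.335 0.087]
brass [173.7
[... 4545 characters left out ...]
.3 210.5] 200 med [ 0.761 -0.089  0.029] lo [ 0.75  -0.106  0.025] hi [ 0.777 -0.059  0.043]
mid [375.5 283.3] 1584 med [ 0.681 -0.32   0.134] lo [ 0.67  -0.339  0.03 ] hi [ 0.716 -0.291  0.162]
mid [290.6 332.9] 1500 med [ 0.535 -0.284  0.047] lo [ 0.393 -0.404  0.026] hi [ 0.593 -0.247  0.053]
mid [291.2 327.9] 114 med [ 0.525 -0.299  0.034] lo [ 0.516 -0.308  0.027] hi [ 0.535 -0.288  0.037]
mid [260.6 338.1] 140 med [ 0.463 -0.292  0.035] lo [ 0.452 -0.302  0.026] hi [ 0.474 -0.28   0.037]
mid [307.6 356.2] 139 med [ 0.527 -0.36   0.035] lo [ 0.517 -0.37   0.027] hi [ 0.539 -0.349  0.037]
mid [271.6 367.5] 148 med [ 0.458 -0.35   0.035] lo [ 0.447 -0.36   0.026] hi [ 0.469 -0.338  0.037]
```

View pics/c1.png

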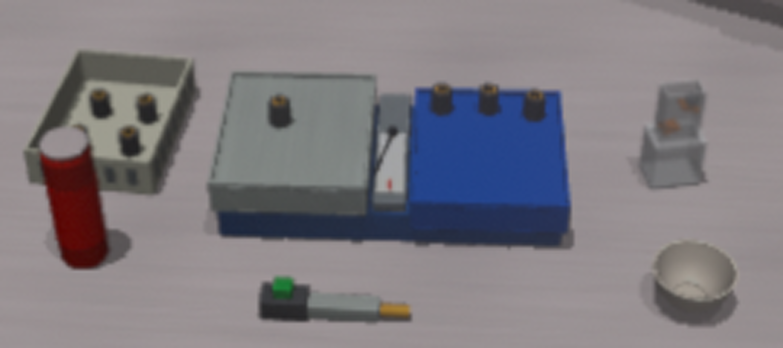

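```bash
python3 -m inch '[0,0,0,-0.113, 0,0,0,-0.113, 0,0,0,-0.113, 0,0,0,-0.113, 0,0,0,0]'
python3 -m inch '[23.6,0,-24.9,0, 23.6,0,-24.9,0, 23.6,0,-24.9,0, 23.6,0,-24.9,0, 23.6,0,-24.9,0]'
python3 -m inch '[23.6,0,-24.9,0, 23.6,0,-24.9,0, 23.6,0,-24.9,0, 23.6,0,-24.9,0, 0,0,0,0]'
python3 - <<'E'
from h import *
o=manip.get_obs(); print(np.round(o['position'],4),R.from_rotvec(o['orientation']).as_matrix().round(3).tolist())
im,d,i,T=grab('wrist'); cv2.imwrite('pics/w1.png',cv2.resize(im[...,::-1],None,fx=1.5,fy=1.5)); P=cloud(d,i,T); np.savez('pics/w1.npz',im=im,d=d,T=T)
for lo,hi in ((.118,.14),(.055,.072)):
  m=(P[...,2]>lo)&(P[...,2]<hi)&(P[...,0]>.46)&(P[...,0]<.6)&(P[...,1]>.27)&(P[...,1]<.4)&(d>0)
  q=P[m]; print(len(q),q.min(0).round(4),q.max(0).round(4), np.median(q[:,2]))
  if len(q)>5:
    r=cv2.minAreaRect(np.float32(q[:,:2]*1000)); print(r)
E
```

```text
t: 0.57
position: [0.2831, 0.5834, 0.2412]
orientation: [-1.576, -0.015, 0.018]
contact_force: [-0.2, 0.1, -0.1]
finger_gap: 1.0
t: 0.98
position: [0.3961, 0.4653, 0.2383]
orientation: [-1.573, -0.011, 0.028]
contact_force: [0.5, 0.8, 0.2]
finger_gap: 0.999
t: 1.4
position: [0.5024, 0.3535, 0.2369]
orientation: [-1.578, 0.009, 0.002]
contact_force: [0.9, -1.6, -0.6]
finger_gap: 1.005
[0.5024 0.3535 0.2369] [[1.0, -0.007, 0.004], [-0.004, -0.008, 1.0], [-0.007, -1.0, -0.008]]
715 [0.4988 0.3102 0.118 ] [0.5347 0.3608 0.1292] 0.12595491664873387
((517.0790405273438, 335.3709411621094), (26.611316680908203, 46.15254592895508), 13.917531967163086)
760 [0.4885 0.3013 0.0551] [0.5327 0.3695 0.0719] 0.06259766915835938
((516.7267456054688, 335.4801330566406), (43.96320724487305, 60.02024841308594), 13.613089561462402)
```

View pics/w1.png

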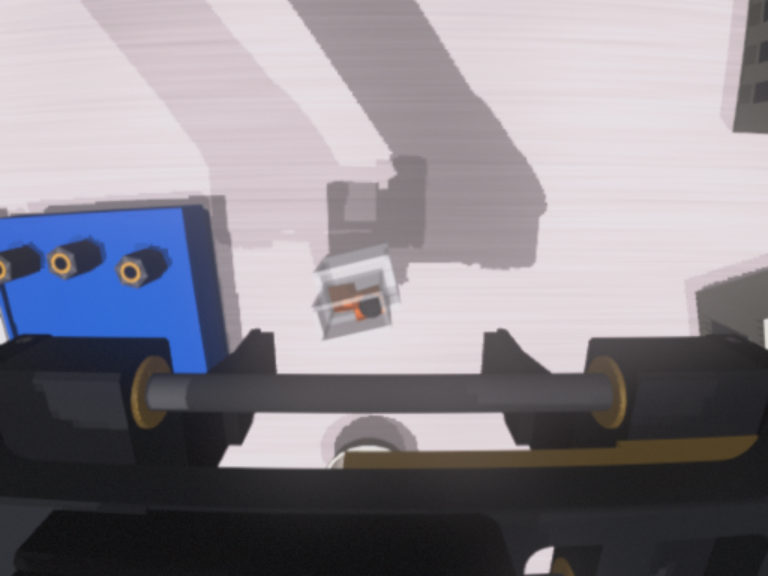

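```bash
python3 -m inch '[0,0,0,-0.12, 0,0,0,-0.12, 10,0,-21,0, 0,0,0,0, 0,0,0,0]'
cat > rel.py <<'E'
# offset to a world goal in tool axes, mm
from h import *; import sys
o=manip.get_obs(); M=R.from_rotvec(o['orientation']).as_matrix(); g=np.array([float(a) for a in sys.argv[1:4]])
print('t',o['t'],'goal in tool mm',((g-o['position'])@M*1000).round(1),'yaw',np.degrees(np.arctan2(M[1,0],M[0,0])).round(2),'y-axis',M[:,1].round(3),'F',np.round(o['contact_force'],1),'gap',o['finger_gap'])
E
python3 rel.py .517 .3355 .101
```

```text
t: 1.87
position: [0.5116, 0.3418, 0.2356]
orientation: [-1.564, -0.178, 0.2]
contact_force: [-1.1, 1.4, 0.3]
finger_gap: 0.997
t 1.8667 goal in tool mm [  5.7 134.5  -7.4] yaw 13.77 y-axis [-0.014 -0.003 -1.   ] F [-1.1  1.4  0.3] gap 0.9974440068153709
```

```bash
python3 -m inch '[3,0,-4,0, 3,0,-3,0, 0,30,0,0, 0,30,0,0, 0,0,0,0]'; python3 rel.py .517 .3355 .101
```

```text
t: 2.28
position: [0.5188, 0.3393, 0.1762]
orientation: [-1.561, -0.179, 0.194]
contact_force: [-0.4, -0.8, -1.4]
finger_gap: 0.999
t 2.2833 goal in tool mm [-1.9 75.2 -3.4] yaw 13.62 y-axis [-0.009  0.001 -1.   ] F [-0.4 -0.8 -1.4] gap 0.9990556810169968
```

```bash
python3 -m inch '[-1.5,0,-3.5,0, 0,25,0,0, 0,25,0,0, 0,25,0,0, 0,0,0,0]'; python3 rel.py .517 .3355 .101;  python3 -m inch '[0,0,0,0, 0,0,0,0, 0,0,0,0, 0,0,0,0, 0,0,0,0]' 0.4;  python3 -m inch '[0,0,0,0, 0,0,0,0, 0,0,0,0, 0,0,0,0, 0,0,0,0]'; python3 rel.py .517 .3355 .101
```

```text
t: 2.7
position: [0.5202, 0.3379, 0.1066]
orientation: [-1.557, -0.185, 0.187]
contact_force: [-0.9, 0.4, -0.9]
finger_gap: 0.997
t 2.7 goal in tool mm [-3.7  5.6 -1.6] yaw 13.59 y-axis [-0.003  0.005 -1.   ] F [-0.9  0.4 -0.9] gap 0.997354333160153
t: 3.12
position: [0.524, 0.3403, 0.1158]
orientation: [-1.552, -0.191, 0.18]
contact_force: [-0.2, -0.5, 0.1]
finger_gap: 0.705
t: 3.53
position: [0.5251, 0.3405, 0.1181]
orientation: [-1.551, -0.193, 0.177]
contact_force: [-0.2, -0.1, 0.6]
finger_gap: 0.529
t 3.5333 goal in tool mm [-9.2 17.  -3.2] yaw 13.53 y-axis [ 0.009  0.013 -1.   ] F [-0.2 -0.1  0.6] gap 0.5288363398994763
```

```bash
python3 -m inch '[0,1,0,0, 0,1,0,0, 0,1,0,0, 0,1,0,0, 0,1,0,0]' 0.75; python3 rel.py .517 .3355 .101
python3 - <<'E'
from h import *
for n in ('scene','side'):
  im,d,i,T=grab(n); P=cloud(d,i,T)
  cv2.imwrite(f'pics/{n}2.png',cv2.resize(im[100:260,240:440] if n=='scene' else im[60:200,120:320],None,fx=3,fy=3)[...,::-1])
  m=(P[...,2]>.05)&(P[...,2]<.07)&(P[...,0]>.46)&(P[...,0]<.6)&(P[...,1]>.27)&(P[...,1]<.4)&(d>0)
  q=P[m]; print(len(q), cv2.minAreaRect(np.float32(q[:,:2]*1000)))
E
python3 -c "
import cv2,numpy as np
a=cv2.imread('pics/scene2.png');b=cv2.imread('pics/side2.png');h=min(len(a),len(b));cv2.imwrite('pics/c2.png',cv2.resize(np.hstack([a[:h],b[:h]]),(800,int(h*800/1200))))"
```

```text
t: 3.95
position: [0.5253, 0.3407, 0.1129]
orientation: [-1.551, -0.193, 0.177]
contact_force: [-0.1, -0.2, -0.4]
finger_gap: 0.733
t 3.95 goal in tool mm [-9.4 11.7 -3.2] yaw 13.53 y-axis [ 0.009  0.013 -1.   ] F [-0.1 -0.2 -0.4] gap 0.7328439883741451
139 ((531.0057983398438, 333.9072265625), (72.14170837402344, 42.2773323059082), 72.77886962890625)
165 ((515.728759765625, 332.8685607910156), (43.82571792602539, 62.98434829711914), 17.015422821044922)
```

View pics/c2.png

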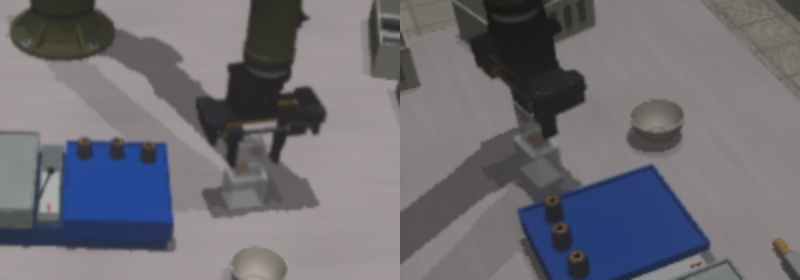

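```bash
python3 -m inch '[-5,4,-2,0, -3,4,-1,0, 0,4,0,0, 0,3,0,0, 0,1,0,0]'; python3 rel.py .517 .3355 .101
```

```text
t: 4.47
position: [0.517, 0.3355, 0.0949]
orientation: [-1.551, -0.193, 0.178]
contact_force: [0.3, -0.5, -1.0]
finger_gap: 0.754
t 4.4667 goal in tool mm [ 0.  -6.1  0.1] yaw 13.54 y-axis [ 0.008  0.013 -1.   ] F [ 0.3 -0.5 -1. ] gap 0.7540526085798887
```

```bash
Z='[0,0,0,0, 0,0,0,0, 0,0,0,0, 0,0,0,0, 0,0,0,0]'; python3 -m inch '[0,-1,0,0, 0,-1,0,0, 0,0,0,0, 0,0,0,0, 0,0,0,0]' 0.3;  python3 -m inch '[0,0,0,0, 0,0,0,0, 0,0,0,0, 0,0,0,0, 0,0,0,0]'|tail -3; python3 rel.py .517 .3355 .101; python3 -m inch '[0,-20,0,0, 0,-20,0,0, 0,-20,0,0, 0,-20,0,0, 0,-20,0,0]'; python3 -m inch '[0,-20,0,0, 0,-20,0,0, 0,-20,0,0, 0,0,0,0, 0,0,0,0]'; python3 rel.py .517 .3355 .101
```

```text
t: 4.88
position: [0.517, 0.3353, 0.0966]
orientation: [-1.552, -0.193, 0.178]
contact_force: [-0.4, -1.2, -1.4]
finger_gap: 0.527
orientation: [-1.552, -0.193, 0.178]
contact_force: [-0.1, 0.2, -0.3]
finger_gap: 0.523
t 5.3 goal in tool mm [ 0.1 -4.4  0.3] yaw 13.54 y-axis [ 0.008  0.012 -1.   ] F [-0.1  0.2 -0.3] gap 0.5234948906184551
t: 5.72
position: [0.5114, 0.3311, 0.1909]
orientation: [-1.56, -0.181, 0.191]
contact_force: [0.4, -0.5, -2.1]
finger_gap: 0.529
t: 6.13
position: [0.512, 0.3315, 0.2558]
orientation: [-1.557, -0.183, 0.189]
contact_force: [-0.5, 0.2, -3.0]
finger_gap: 0.526
t 6.1333 goal in tool mm [  6.3 154.8   1.8] yaw 13.56 y-axis [-0.004  0.005 -1.   ] F [-0.5  0.2 -3. ] gap 0.5260997733382627
```

```bash
python3 -m inch '[0,0,-41,0, 0,0,-41,0, 0,0,-41,0, 0,0,15,0, 0,0,0,0]'
cat > ball.py <<'E'
from h import *; import sys
k=sys.argv[1]; out=[]
for n,(a,b,c,e) in (('scene',(60,240,260,440)),('side',(30,190,110,310))):
  im,d,i,T=grab(n); o=manip.get_obs(); u=proj(i,T,o['position']-np.array([0,0,.02]))[0].astype(int)
  x=np.clip(u[0]-50,0,412); y=np.clip(u[1]-40,0,284); out.append(cv2.resize(im[y:y+100,x:x+100],(400,400),interpolation=cv2.INTER_CUBIC))
cv2.imwrite(f'pics/b{k}.png',np.hstack(out)[...,::-1])
E
python3 ball.py 1; python3 rel.py .517 .3355 .25
```

```text
t: 6.55
position: [0.5345, 0.2242, 0.2457]
orientation: [-1.558, -0.179, 0.2]
contact_force: [-1.0, 3.6, -3.4]
finger_gap: 0.53
t 6.65 goal in tool mm [  8.8  -4.5 116.8] yaw 13.67 y-axis [-0.013 -0.003 -1.   ] F [ 0.5 -0.6 -1.4] gap 0.5252416223100235
```

View pics/b1.png

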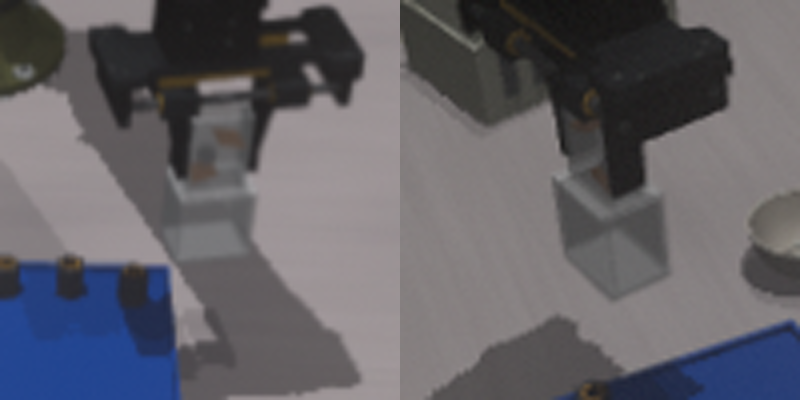

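The ball (dark blob at 208,155, left view) is now on the lower fin. The other stroke comes next, towards +y.

```bash
python3 -m inch '[0,0,41,0, 0,0,41,0, 0,0,41,0, 0,0,-15,0, 0,0,0,0]';python3 ball.py 2; python3 rel.py .517 .3355 .25
```

```text
t: 7.07
position: [0.5082, 0.3284, 0.2392]
orientation: [-1.567, -0.17, 0.2]
contact_force: [1.5, -3.1, -2.6]
finger_gap: 0.521
t 7.1667 goal in tool mm [ 11.5 -11.2   0.4] yaw 13.71 y-axis [-0.021 -0.002 -1.   ] F [ 0.2  0.1 -2.7] gap 0.525848445987967
```

View pics/b2.png

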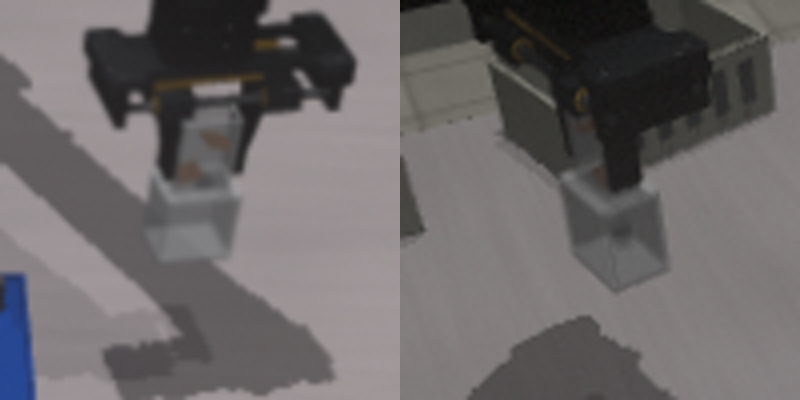

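```bash
python3 rel.py .603 .125 .225
```

```text
t 7.1667 goal in tool mm [  45.6   12.4 -224.6] yaw 13.71 y-axis [-0.021 -0.002 -1.   ] F [ 0.2  0.1 -2.7] gap 0.525848445987967
```

```bash
python3 -m inch '[5,0,-20,0, 5,0,-22,0, 5,0,-22,0, 5,0,-22,0, 5,0,-22,0]';python3 -m inch '[5,0,-22,0, 5,0,-22,0, 5,0,-22,0, 5,0,-20,0, 0,0,-10,0]'; python3 rel.py .603 .125 .185
```

```text
t: 7.58
position: [0.5525, 0.2378, 0.2348]
orientation: [-1.558, -0.179, 0.22]
contact_force: [-0.2, 0.3, -1.5]
finger_gap: 0.526
t: 8.0
position: [0.5984, 0.1388, 0.2314]
orientation: [-1.562, -0.172, 0.215]
contact_force: [0.4, -0.7, -1.3]
finger_gap: 0.523
t 8.0 goal in tool mm [  2.3  46.3 -14.7] yaw 14.14 y-axis [-0.027 -0.004 -1.   ] F [ 0.4 -0.7 -1.3] gap 0.5231209866664938
```

```bash
python3 -m inch '[1,10,-8,0, 1,15,-6,0, 0,15,0,0, 0,6,0,0, 0,0,0,0]';  python3 rel.py .603 .125 .1585
```

```text
t: 8.42
position: [0.6022, 0.1211, 0.181]
orientation: [-1.563, -0.167, 0.212]
contact_force: [-1.0, 0.1, -2.3]
finger_gap: 0.531
t 8.4167 goal in tool mm [ 2.3 22.4  3.5] yaw 13.8 y-axis [-0.028 -0.004 -1.   ] F [-1.   0.1 -2.3] gap 0.5310242594211383
```

```bash
python3 -m inch '[0,6,0,0, 0,6,0,0, 0,4,0,0, 0,3,0,0, 0,0,0,0]';  python3 rel.py .603 .125 .1585; python3 -m inch '[0,1,0,0, 0,1,0,0, 0,1,0,0, 0,1,0,0, 0,0,0,0]';  python3 rel.py .603 .125 .1585
```

```text
t: 8.83
position: [0.6008, 0.1247, 0.1607]
orientation: [-1.561, -0.171, 0.215]
contact_force: [0.1, -0.3, -1.9]
finger_gap: 0.525
t 8.8333 goal in tool mm [ 2.3  2.1 -0.3] yaw 14.08 y-axis [-0.028 -0.002 -1.   ] F [ 0.1 -0.3 -1.9] gap 0.5245517146906091
t: 9.25
position: [0.6015, 0.1254, 0.1587]
orientation: [-1.56, -0.173, 0.214]
contact_force: [0.8, -0.1, -2.4]
finger_gap: 0.527
t 9.25 goal in tool mm [ 1.3  0.1 -0.8] yaw 14.13 y-axis [-0.026 -0.001 -1.   ] F [ 0.8 -0.1 -2.4] gap 0.5270579368268042
```

```bash
python3 -m inch '[0,1,0,0, 0,1,0,0, 0,1,0,0, 0,1,0,0, 0,0,0,0]';  python3 rel.py .603 .125 .1585;  python3 -m inch '[0,1,0,0, 0,1,0,0, 0,1,0,0, 0,1,0,0, 0,0,0,0]';  python3 rel.py .603 .125 .1585
```

```text
t: 9.67
position: [0.6019, 0.1254, 0.1584]
orientation: [-1.559, -0.175, 0.211]
contact_force: [-0.1, 0.0, -2.4]
finger_gap: 0.526
t 9.6667 goal in tool mm [ 0.9 -0.1 -0.7] yaw 14.1 y-axis [-0.023  0.    -1.   ] F [-0.1  0.  -2.4] gap 0.526159007310314
t: 10.08
position: [0.6021, 0.1254, 0.1583]
orientation: [-1.559, -0.176, 0.21]
contact_force: [-0.2, -0.1, -2.0]
finger_gap: 0.528
t 10.0833 goal in tool mm [ 0.7 -0.2 -0.6] yaw 14.09 y-axis [-0.022  0.001 -1.   ] F [-0.2 -0.1 -2. ] gap 0.5275721084624171
```

```bash
python3 -m inch '[0,3,0,0, 0,2,0,0, 0,1,0,0, 0,1,0,0, 0,1,0,0]';  python3 rel.py .603 .125 .1585
```

```text
t: 10.5
position: [0.6022, 0.1254, 0.1581]
orientation: [-1.558, -0.177, 0.208]
contact_force: [-4.6, -1.0, 7.7]
finger_gap: 0.532
t 10.5 goal in tool mm [ 0.7 -0.4 -0.5] yaw 14.07 y-axis [-0.02   0.002 -1.   ] F [-4.6 -1.   7.7] gap 0.53195177754663
```

```bash
python3 -m inch '[0,0,0,0, 0,0,0,0, 0,0,0,0, 0,0,0,0, 0,0,0,0]' 0.78;  python3 rel.py .603 .125 .1585; python3 -m inch '[0,-15,0,0, 0,-20,0,0, 0,-25,0,0, 0,-25,0,0, 0,-10,0,0]' ; python3 ball.py 3; python3 rel.py .489 .12 .20
```

```text
t: 10.92
position: [0.6036, 0.1256, 0.1568]
orientation: [-1.557, -0.18, 0.206]
contact_force: [-0.7, 0.8, -0.4]
finger_gap: 0.758
t 10.9167 goal in tool mm [-0.7 -1.6 -0.5] yaw 14.07 y-axis [-0.017  0.003 -1.   ] F [-0.7  0.8 -0.4] gap 0.7580329280644946
t: 11.33
position: [0.6028, 0.1248, 0.2486]
orientation: [-1.559, -0.171, 0.214]
contact_force: [0.6, 0.3, 1.0]
finger_gap: 0.778
t 11.4333 goal in tool mm [-110.2   50.5   22.7] yaw 14.07 y-axis [-0.027 -0.001 -1.   ] F [ 0.9 -0.   0. ] gap 0.7771866898394977
```

View pics/b3.png

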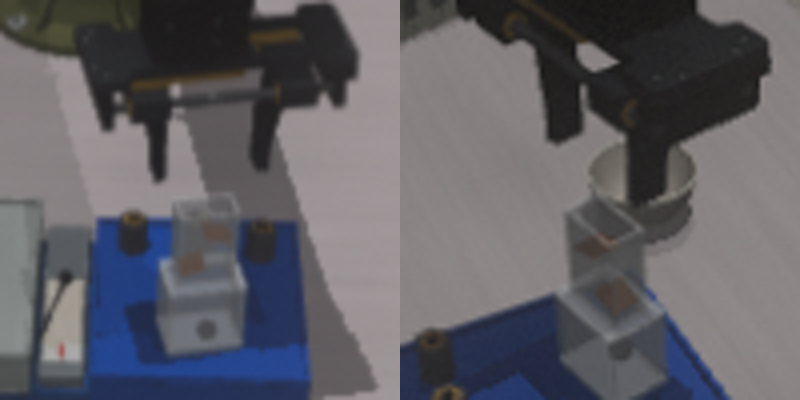

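```bash
python3 -m inch '[0,0,0,0.122, 0,0,0,0.122, -30,0,0,0, -30,0,0,0, -20,0,0,0]' 0.55
cat > wn.py <<'E'
from h import *; import sys
k=sys.argv[1]
im,d,i,T=grab('wrist'); P=cloud(d,i,T); cv2.imwrite(f'pics/w{k}.png',cv2.resize(im[...,::-1],None,fx=1.5,fy=1.5)); np.savez(f'pics/w{k}.npz',im=im,d=d,T=T)
hsv=cv2.cvtColor(im,cv2.COLOR_RGB2HSV)
m=((hsv[...,0]<28)&(hsv[...,1]>90)&(hsv[...,2]>60)&(d>0)).astype(np.uint8)
n,lab,st,c=cv2.connectedComponentsWithStats(m)
for j in range(1,n):
  if st[j,4]<20: continue
  z=np.median(P[...,2][lab==j]); 
  if not .02<z<.13: continue
  p=onplane(i,T,c[j],z)[0]
  q=P[(abs(P[...,2]-z)<.004)&(np.hypot(P[...,0]-p[0],P[...,1]-p[1])<.018)&(d>0)]
  r=cv2.minAreaRect(np.float32(q[:,:2]*1000)); print('px',c[j].round(0),st[j,4],'p',p.round(4),'rect',np.round(r[0],1),np.round(r[1],1),round(r[2],1))
E
python3 wn.py 3; python3 rel.py .489 .12 .20
```

```text
t: 11.85
position: [0.5206, 0.1238, 0.2382]
orientation: [-1.577, 0.041, 0.019]
contact_force: [-0.1, -0.2, -0.4]
finger_gap: 0.563
px [194. 164.] 20 p [0.4913 0.0623 0.0899] rect [491.5  68.2] [22.  24.3] 18.3
px [ 36. 222.] 76 p [ 0.548  -0.1089  0.1079] rect [ 548.9 -107.8] [25.2 19.1] 44.9
t 11.9 goal in tool mm [-26.6  39.2  -4.4] yaw -0.71 y-axis [-0.042 -0.006 -0.999] F [-4.4 -1.2 -1.1] gap 0.5626268702956149
```

View pics/w3.png

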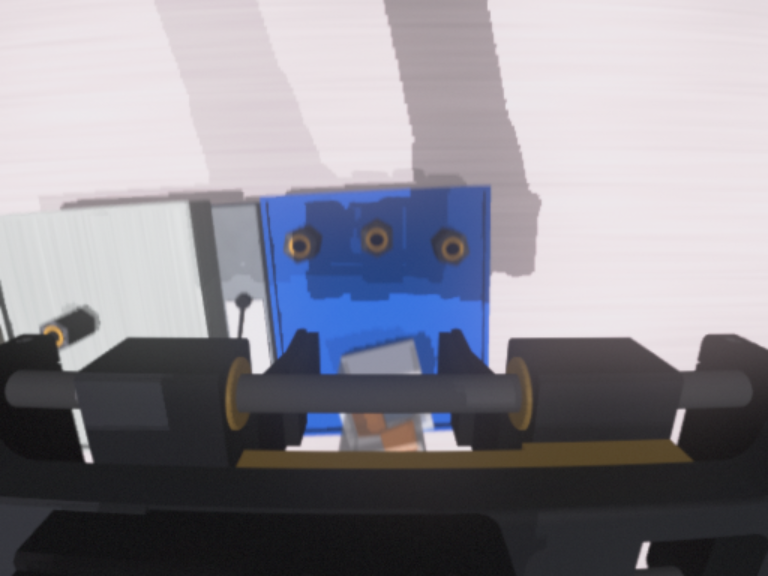

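Run:
```python
from h import *
z=np.load('pics/w3.npz'); i=manip.camera_info('wrist'); P=cloud(z['d'],i,z['T']); T=z['T']
hsv=cv2.cvtColor(z['im'],cv2.COLOR_RGB2HSV)
for u in ((200,162.5),(250.7,158.8),(301.5,164.5)):
  p=onplane(i,T,u,.092)[0]
  q=P[(P[...,2]>.085)&(np.hypot(P[...,0]-p[0],P[...,1]-p[1])<.02)&(z['d']>0)]
  h=cv2.minAreaRect(np.float32(q[:,:2]*1000)); print(p.round(4),q[:,2].max().round(4),np.median(q[:,2]).round(4),((q[:,:2].min(0)+q[:,:2].max(0))/2).round(4),np.round(h[1],1),round(h[2],1))
# pan outline
b=(hsv[...,0]>105)&(hsv[...,0]<130)&(hsv[...,1]>130)&(P[...,2]>.055)&(P[...,2]<.075)
q=P[b]; print(np.percentile(q,[1,50,99],axis=0).round(3))
for a in (.06,.1,.14,.18):
  s=q[abs(q[:,1]-a)<.004]; print(a,s[:,0].min().round(4))
```

```text
[0.4892 0.0693 0.092 ] 0.3396 0.3106 [0.4941 0.0693] [27. 40.] 12.9
[0.4861 0.1216 0.092 ] 0.3394 0.3252 [0.4881 0.1216] [30.1 32.1] 40.9
[0.4925 0.1739 0.092 ] 0.3301 0.3119 [0.4953 0.1739] [24.5 39.9] 0.6
[[0.457 0.039 0.058]
 [0.525 0.12  0.06 ]
 [0.65  0.205 0.066]]
0.06 0.4577
0.1 0.4572
0.14 0.4556
0.18 0.4538
```

```bash
python3 rel.py .489 .069 .13; python3 -m inch '[-10,20,-18,0, -10,20,-18,0, -8,20,-18,0, -6,20,0,0, 0,15,0,0]' 0.42; python3 rel.py .489 .0692 .09
```

```text
t 11.9 goal in tool mm [-23.1 109.5 -54.9] yaw -0.71 y-axis [-0.042 -0.006 -0.999] F [-4.4 -1.2 -1.1] gap 0.5626268702956149
t: 12.32
position: [0.4737, 0.0698, 0.1372]
orientation: [-1.576, 0.039, 0.028]
contact_force: [0.4, 0.8, 0.1]
finger_gap: 0.425
t 12.3167 goal in tool mm [17.3 46.5 -0.2] yaw -0.41 y-axis [-0.043 -0.005 -0.999] F [0.4 0.8 0.1] gap 0.4248849495788649
```

```bash
python3 -m inch '[6,0,0,0, 6,5,0,0, 5,10,0,0, 0,12,0,0, 0,0,0,0]'; python3 rel.py .489 .0692 .09
```

```text
t: 12.73
position: [0.4883, 0.0684, 0.1016]
orientation: [-1.578, 0.046, 0.034]
contact_force: [-1.0, 0.0, -0.9]
finger_gap: 0.423
t 12.7333 goal in tool mm [ 1.2 11.6  0.9] yaw -0.43 y-axis [-0.051 -0.008 -0.999] F [-1.   0.  -0.9] gap 0.42318641347263664
```

```bash
python3 -m inch '[1,4,1,0, 0,4,0,0, 0,3,0,0, 0,2,0,0, 0,0,0,0]'; python3 rel.py .489 .0692 .09;  python3 -m inch '[0,0,0,0, 0,0,0,0, 0,0,0,0, 0,0,0,0, 0,0,0,0]' 0.1; python3 rel.py .489 .0692 .09
```

```text
t: 13.15
position: [0.4918, 0.0705, 0.0884]
orientation: [-1.578, 0.042, 0.033]
contact_force: [-0.1, 0.3, -0.0]
finger_gap: 0.42
t 13.15 goal in tool mm [-2.8 -1.4 -1.4] yaw -0.35 y-axis [-0.048 -0.007 -0.999] F [-0.1  0.3 -0. ] gap 0.4202201514524802
t: 13.57
position: [0.4924, 0.0707, 0.0896]
orientation: [-1.577, 0.041, 0.031]
contact_force: [-0.0, -0.4, -0.7]
finger_gap: 0.259
t 13.5667 goal in tool mm [-3.4 -0.2 -1.5] yaw -0.35 y-axis [-0.046 -0.007 -0.999] F [-0.  -0.4 -0.7] gap 0.25851503727663894
```

```bash
python3 -m inch '[0,-15,0,0, 0,-25,0,0, 0,-20,-20,0, 0,0,-25,0, 0,0,-25,0]'; python3 -m inch '[0,0,-25,0, 0,0,-25,0, 0,0,-25,0, 0,0,-25,0, 0,0,-20,0]'; python3 rel.py .495 -.145 .12
```

```text
t: 13.98
position: [0.4938, 0.0059, 0.1518]
orientation: [-1.576, 0.033, 0.043]
contact_force: [0.6, -0.5, -0.4]
finger_gap: 0.259
t: 14.4
position: [0.495, -0.1198, 0.1546]
orientation: [-1.575, 0.028, 0.04]
contact_force: [0.4, -0.6, -1.0]
finger_gap: 0.26
t 14.4 goal in tool mm [  1.3  34.7 -25. ] yaw 0.43 y-axis [-0.043 -0.005 -0.999] F [ 0.4 -0.6 -1. ] gap 0.2599825468623394
```

```bash
python3 -m inch '[0,0,-15,0, 0,10,-11,0, 0,14,0,0, 0,11,0,0, 0,0,0,0]'; python3 rel.py .495 -.145 .1095
```

```text
t: 14.82
position: [0.4931, -0.1551, 0.1201]
orientation: [-1.578, 0.034, 0.029]
contact_force: [0.0, 0.7, -1.2]
finger_gap: 0.254
t 14.8167 goal in tool mm [ 2.2 10.4 10.2] yaw -0.19 y-axis [-0.04  -0.007 -0.999] F [ 0.   0.7 -1.2] gap 0.2544844336596288
```

```bash
python3 -m inch '[2,4,6,0, 0,4,4,0, 0,3,0,0, 0,1,0,0, 0,0,0,0]'; python3 rel.py .495 -.145 .1095
```

```text
t: 15.23
position: [0.4956, -0.1412, 0.1073]
orientation: [-1.577, 0.03, 0.032]
contact_force: [0.3, -0.1, -0.4]
finger_gap: 0.261
t 15.2333 goal in tool mm [-0.7 -2.1 -3.8] yaw 0.07 y-axis [-0.04  -0.006 -0.999] F [ 0.3 -0.1 -0.4] gap 0.2609584909332021
```

```bash
python3 -m inch '[0,1,0,0, 0,0,0,0, 0,0,0,0, 0,0,0,0, 0,0,0,0]' 0.42; python3 rel.py .495 -.145 .1095;python3 -m inch '[0,-15,0,0, 0,-20,0,0, 0,-20,20,0, 0,0,30,0, 0,0,30,0]'; python3 -m inch '[0,0,30,0, 0,0,30,0, 0,0,30,0, 0,0,30,0, 0,0,20,0]'; python3 rel.py .486 .1215 .12
```

```text
t: 15.65
position: [0.4968, -0.141, 0.1077]
orientation: [-1.577, 0.027, 0.031]
contact_force: [0.3, -0.0, -0.3]
finger_gap: 0.41
t 15.65 goal in tool mm [-1.9 -1.7 -4. ] yaw 0.13 y-axis [-0.037 -0.006 -0.999] F [ 0.3 -0.  -0.3] gap 0.4098838878359886
t: 16.07
position: [0.4979, -0.0674, 0.1645]
orientation: [-1.581, 0.04, 0.019]
contact_force: [-0.2, 0.0, -0.5]
finger_gap: 0.422
t: 16.48
position: [0.5007, 0.0795, 0.1659]
orientation: [-1.578, 0.037, 0.012]
contact_force: [0.6, -0.1, -0.4]
finger_gap: 0.418
t 16.4833 goal in tool mm [-14.   46.1  42.2] yaw -0.92 y-axis [-0.031 -0.008 -0.999] F [ 0.6 -0.1 -0.4] gap 0.4179855167553
```

```bash
python3 -m inch '[-4,0,18,-0.015, -4,0,12,0, -3,10,4,0, -2,10,0,0, 0,5,0,0]'; python3 rel.py .486 .1215 .09
```

```text
t: 16.9
position: [0.4863, 0.1208, 0.1405]
orientation: [-1.576, 0.015, 0.03]
contact_force: [0.6, -0.2, -0.3]
finger_gap: 0.421
t 16.9 goal in tool mm [ 1.1 50.5  1. ] yaw 0.56 y-axis [-0.028 -0.006 -1.   ] F [ 0.6 -0.2 -0.3] gap 0.42145314110105236
```

```bash
python3 -m inch '[0,12,0,0, 0,14,0,0, 0,14,0,0, 1,6,0,0, 0,0,0,0]'; python3 rel.py .486 .1215 .09
```

```text
t: 17.32
position: [0.4845, 0.1128, 0.0883]
orientation: [-1.58, 0.025, 0.027]
contact_force: [0.1, 0.6, 0.9]
finger_gap: 0.419
t 17.3167 goal in tool mm [ 1.5 -1.9  8.7] yaw 0.06 y-axis [-0.033 -0.009 -0.999] F [0.1 0.6 0.9] gap 0.4186041491264992
```

```bash
python3 -m inch '[0,0,0,0, 0,0,0,0, 0,0,0,0, 0,0,0,0, 0,0,0,0]' 0.1; python3 rel.py .486 .1215 .09; python3 ball.py 4
```

```text
t: 17.73
position: [0.4856, 0.1105, 0.0894]
orientation: [-1.58, 0.027, 0.023]
contact_force: [-0.8, 0.3, -0.4]
finger_gap: 0.246
t 17.7333 goal in tool mm [ 0.3 -0.7 11. ] yaw -0.15 y-axis [-0.031 -0.01  -0.999] F [-0.8  0.3 -0.4] gap 0.24621970291843065
```

View pics/b4.png

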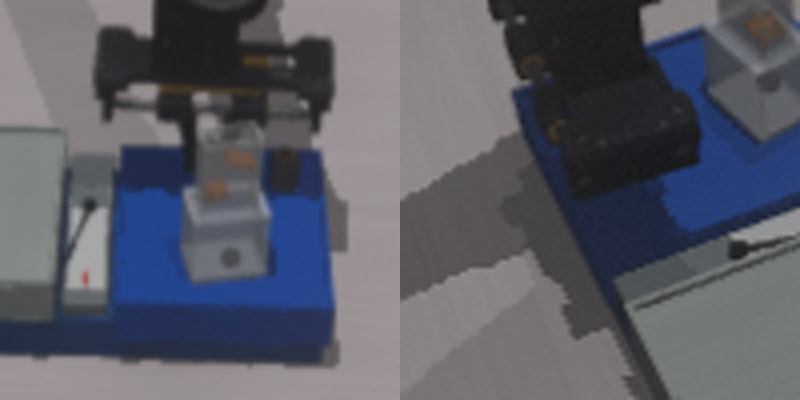

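Bottle stands untouched; the nut is between the fingers (gap 21.5 mm).

```bash
python3 -m inch '[0,-15,0,0, 0,-25,0,0, 0,-20,-20,0, 0,0,-30,0, 0,0,-30,0]'; python3 -m inch '[0,0,-30,0, 0,0,-30,0, 0,0,-20,0, 0,0,-10,0, 0,0,-5,0]'; python3 rel.py .495 -.092 .1095
```

```text
t: 18.25
position: [0.4868, 0.037, 0.1525]
orientation: [-1.579, 0.016, 0.035]
contact_force: [0.9, -1.0, -1.4]
finger_gap: 0.253
t: 18.67
position: [0.4886, -0.0672, 0.1562]
orientation: [-1.58, 0.015, 0.027]
contact_force: [0.5, -0.1, -0.0]
finger_gap: 0.25
t 18.6667 goal in tool mm [  7.5  46.8 -24.4] yaw 0.43 y-axis [-0.027 -0.009 -1.   ] F [ 0.5 -0.1 -0. ] gap 0.25017494131436757
```

```bash
python3 -m inch '[4,6,-14,0, 3,10,-8,0, 0,12,-2,0, 0,10,0,0, 0,3,0,0]'; python3 rel.py .495 -.092 .1095
```

```text
t: 19.08
position: [0.4966, -0.0892, 0.1136]
orientation: [-1.577, 0.01, 0.027]
contact_force: [-0.9, 0.1, -0.9]
finger_gap: 0.251
t 19.0833 goal in tool mm [-1.5  4.1 -2.8] yaw 0.61 y-axis [-0.024 -0.007 -1.   ] F [-0.9  0.1 -0.9] gap 0.25130706917410406
```

```bash
python3 -m inch '[0,3,0,0, 0,3,0,0, 0,1,0,0, 0,1,0,0, 0,0,0,0]'; python3 rel.py .495 -.092 .1095; python3 -m inch '[0,1,0,0, 0,0,0,0, 0,0,0,0, 0,0,0,0, 0,0,0,0]' 0.40; python3 -m inch '[0,-15,0,0, 0,-20,0,0, 0,-20,20,0, 0,0,30,0, 0,0,30,0]'; python3 -m inch '[0,0,30,0, 0,0,30,0, 0,0,30,0, 0,0,30,0, 0,0,20,0]' 0.5; python3 rel.py .4925 .174 .12
```

```text
t: 19.5
position: [0.4962, -0.0861, 0.1039]
orientation: [-1.577, 0.008, 0.033]
contact_force: [-0.9, -0.4, 1.9]
finger_gap: 0.252
t 19.5 goal in tool mm [-1.4 -5.6 -5.9] yaw 0.9 y-axis [-0.026 -0.007 -1.   ] F [-0.9 -0.4  1.9] gap 0.251848181425226
t: 19.92
position: [0.4972, -0.0853, 0.104]
orientation: [-1.576, 0.006, 0.031]
contact_force: [-0.1, 0.3, 0.2]
finger_gap: 0.391
t: 20.33
position: [0.4968, -0.0108, 0.1606]
orientation: [-1.579, 0.018, 0.021]
contact_force: [-0.7, -0.4, -0.3]
finger_gap: 0.4
t: 20.75
position: [0.4971, 0.1371, 0.1621]
orientation: [-1.576, 0.015, 0.015]
contact_force: [-0.6, 0.9, -0.4]
finger_gap: 0.498
t 20.75 goal in tool mm [-3.8 42.  37.2] yaw 0.01 y-axis [-0.019 -0.005 -1.   ] F [-0.6  0.9 -0.4] gap 0.4983995891694975
```

```bash
python3 -m inch '[-3,0,13,0, -1,0,8,0, 0,10,4,0, 0,8,0,0, 0,0,0,0]'; python3 rel.py .4925 .174 .09; python3 wn.py 5; python3 -c "
import numpy as np,cv2
im=np.load('pics/w5.npz')['im'];cv2.imwrite('pics/w5.png',im[...,::-1])"
```

```text
t: 21.17
position: [0.492, 0.1691, 0.1427]
orientation: [-1.574, 0.007, 0.021]
contact_force: [-0.3, -0.4, -0.6]
finger_gap: 0.501
t 21.1667 goal in tool mm [ 1.5 52.7  5.1] yaw 0.51 y-axis [-0.018 -0.003 -1.   ] F [-0.3 -0.4 -0.6] gap 0.5012658590007191
px [259. 224.] 140 p [0.4951 0.1739 0.0902] rect [495.3 174.5] [25.4 22. ] 15.0
```

View pics/w5.png

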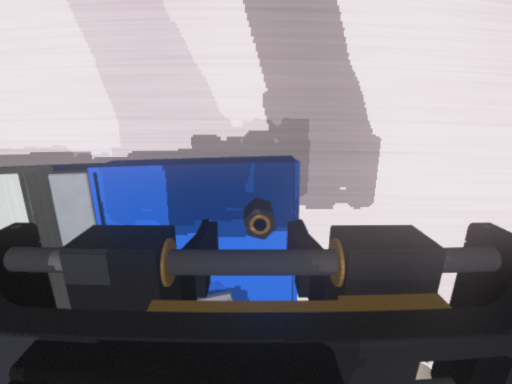

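```bash
python3 -m inch '[2,10,3,0, 1,12,2,0, 0,12,0,0, 0,10,0,0, 0,3,0,0]'; python3 rel.py .4945 .174 .09
```

```text
t: 21.63
position: [0.4962, 0.1696, 0.0918]
orientation: [-1.575, 0.012, 0.013]
contact_force: [-0.0, 0.4, 0.7]
finger_gap: 0.502
t 21.6333 goal in tool mm [-1.7  1.8  4.5] yaw 0.04 y-axis [-0.016 -0.004 -1.   ] F [-0.   0.4  0.7] gap 0.5019603027322318
```

```bash
python3 -m inch '[-1,2,2,0, 0,1,1,0, 0,0,0,0, 0,0,0,0, 0,0,0,0]' 0.1; python3 -m inch '[0,0,0,0, 0,0,0,0, 0,0,0,0, 0,0,0,0, 0,0,0,0]'; python3 rel.py .4945 .174 .09; python3 -m inch '[0,-15,0,0, 0,-25,0,0, 0,-20,-20,0, 0,0,-30,0, 0,0,-30,0]'; python3 -m inch '[0,0,-30,0, 0,0,-30,0, 0,0,-20,0, 0,0,-10,0, 0,0,-5,0]'; python3 rel.py .495 -.036 .1095
```

```text
t: 22.05
position: [0.4947, 0.1719, 0.087]
orientation: [-1.576, 0.015, 0.014]
contact_force: [1.3, -0.4, -0.3]
finger_gap: 0.263
t: 22.47
position: [0.4956, 0.1723, 0.0885]
orientation: [-1.575, 0.013, 0.012]
contact_force: [0.1, 0.2, -0.3]
finger_gap: 0.261
t 22.4667 goal in tool mm [-1.1 -1.5  1.7] yaw -0.03 y-axis [-0.016 -0.004 -1.   ] F [ 0.1  0.2 -0.3] gap 0.26070287021952154
t: 22.88
position: [0.4953, 0.0982, 0.1506]
orientation: [-1.573, 0.004, 0.024]
contact_force: [1.3, 0.5, -0.5]
finger_gap: 0.261
t: 23.3
position: [0.497, -0.0063, 0.1531]
orientation: [-1.573, 0.005, 0.016]
contact_force: [-0.1, -0.4, -0.3]
finger_gap: 0.261
t 23.3 goal in tool mm [ -1.6  43.7 -29.5] yaw 0.41 y-axis [-0.013 -0.003 -1.   ] F [-0.1 -0.4 -0.3] gap 0.2613170461647883
```

```bash
python3 -m inch '[15,0,-12,0, 15,0,-12,0, 8,5,-8,0, 3,10,0,0, 0,8,0,0]'; python3 rel.py .535 -.045 .1095
```

```text
t: 23.72
position: [0.5406, -0.0355, 0.1293]
orientation: [-1.57, -0.0, 0.016]
contact_force: [-0.2, 0.1, -1.0]
finger_gap: 0.267
t 23.7167 goal in tool mm [-5.5 19.9 -9.4] yaw 0.6 y-axis [-0.01  0.   -1.  ] F [-0.2  0.1 -1. ] gap 0.2666961808083475
```

```bash
python3 -m inch '[-3,5,-6,0, -1,7,-4,0, 0,6,0,0, 0,4,0,0, 0,2,0,0]'; python3 rel.py .535 -.045 .1095
```

```text
t: 24.13
position: [0.5319, -0.0424, 0.0989]
orientation: [-1.569, 0.002, 0.026]
contact_force: [0.7, -0.5, 0.0]
finger_gap: 0.263
t 24.1333 goal in tool mm [  2.8 -10.7  -2.6] yaw 0.87 y-axis [-0.018  0.002 -1.   ] F [ 0.7 -0.5  0. ] gap 0.2630030406293217
```

```bash
python3 -m inch '[0,0,0,0, 0,0,0,0, 0,0,0,0, 0,0,0,0, 0,0,0,0]' 0.42; python3 -m inch '[0,-15,0,0, 0,-25,0,0, 0,-20,-20,0, 0,0,-30,0, 0,0,-30,0]'; python3 -m inch '[0,0,-30,0, 0,0,-30,0, 0,0,-30,0, 0,0,-20,0, 0,0,-8,0]' 0.5; python3 rel.py .526 -.298 .12; python3 wn.py 6
python3 - <<'E'
from h import *
im,d,i,T=grab('scene'); cv2.imwrite('pics/s6.png',cv2.resize(im[130:260,130:350],None,fx=3.6,fy=3.6,interpolation=2)[...,::-1]); np.savez('pics/scene6.npz',im=im,d=d,T=T)
P=cloud(d,i,T)
hsv=cv2.cvtColor(im,cv2.COLOR_RGB2HSV); b=(hsv[...,0]>105)&(hsv[...,0]<130)&(hsv[...,1]>130)&(abs(P[...,0]-.56)<.07)&(abs(P[...,1]-.18)<.015); print('blue floor',np.median(P[b][:,2]))
E
```

```text
t: 24.55
position: [0.5319, -0.0414, 0.0993]
orientation: [-1.568, 0.001, 0.027]
contact_force: [-0.0, 0.1, -0.3]
finger_gap: 0.41
t: 24.97
position: [0.5355, -0.1145, 0.162]
orientation: [-1.564, -0.011, 0.038]
contact_force: [-1.1, 0.1, -0.8]
finger_gap: 0.421
t: 25.38
position: [0.5403, -0.2427, 0.1653]
orientation: [-1.568, -0.015, 0.03]
contact_force: [-0.5, 0.2, 0.1]
finger_gap: 0.501
t 25.3833 goal in tool mm [-15.4  45.3 -55. ] yaw 1.64 y-axis [-0.01   0.003 -1.   ] F [-0.5  0.2  0.1] gap 0.5011968697317899
px [141. 105.] 132 p [ 0.4595 -0.3486  0.0334] rect [ 459.2 -348.2] [21.9 24.8] 14.1
px [204. 112.] 132 p [ 0.4652 -0.2896  0.0334] rect [ 465.  -288.8] [22.3 24.4] 33.0
px [392. 161.] 183 p [ 0.4957 -0.1421  0.1049] rect [ 496.  -141.4] [25.1 22.3] 48.5
px [461. 169.] 185 p [ 0.4998 -0.0872  0.1051] rect [499.9 -86.8] [25.9 22.7] 60.7
px [136. 178.] 111 p [ 0.5298 -0.3582  0.0332] rect [ 529.9 -357.4] [24.4 22.1] 60.1
px [201. 177.] 25 p [ 0.5269 -0.2931  0.0329] rect [ 527.1 -296.4] [22.2 24.6] 32.8
px [502. 211.] 166 p [ 0.532  -0.0433  0.1051] rect [532.1 -44.4] [25.4 19.8] 14.4
px [422. 228.] 73 p [ 0.547  -0.1093  0.105 ] rect [ 545.2 -109. ] [23.7 11.4] 64.7
blue floor 0.06337382478502157
```

View pics/s6.png

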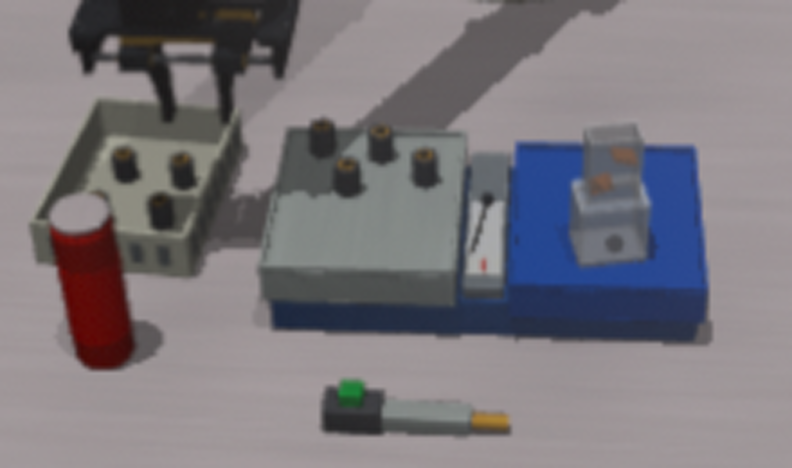

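```bash
python3 -m inch '[-5,0,-20,0, -5,5,-18,0, -3,15,-8,0, -1,15,-2,0, 0,5,0,0]'; python3 rel.py .5265 -.297 .033
```

```text
t: 25.9
position: [0.5322, -0.279, 0.1254]
orientation: [-1.56, -0.029, 0.037]
contact_force: [-1.2, 0.6, 0.1]
finger_gap: 0.502
t 25.9 goal in tool mm [ -5.9  92.2 -18.7] yaw 2.39 y-axis [-0.006  0.01  -1.   ] F [-1.2  0.6  0.1] gap 0.5024421345615556
```

```bash
python3 -m inch '[-3,0,-12,0, -2,5,-6,0, 0,15,-2,0, 0,10,0,0, 0,2,0,0]'; python3 rel.py .5265 -.297 .033
```

```text
t: 26.32
position: [0.5306, -0.2945, 0.0929]
orientation: [-1.557, -0.037, 0.042]
contact_force: [-0.2, 1.2, -1.0]
finger_gap: 0.5
t 26.3167 goal in tool mm [-4.1 59.9 -3.1] yaw 2.89 y-axis [-0.003  0.013 -1.   ] F [-0.2  1.2 -1. ] gap 0.4999216721454668
```

```bash
python3 -m inch '[-2,10,-3,0, -2,14,-1,0, 0,14,0,0, 0,12,0,0, 0,4,0,0]'; python3 rel.py .5265 -.297 .033
```

```text
t: 26.73
position: [0.5285, -0.2983, 0.0377]
orientation: [-1.558, -0.042, 0.04]
contact_force: [0.0, -0.2, -0.3]
finger_gap: 0.502
t 26.7333 goal in tool mm [-2.   4.7  1.3] yaw 3.01 y-axis [ 0.001  0.012 -1.   ] F [ 0.  -0.2 -0.3] gap 0.5018071689545378
```

```bash
python3 -m inch '[-1,3,1,0, 0,2,0,0, 0,0,0,0, 0,0,0,0, 0,0,0,0]' 0.1; python3 -m inch '[0,0,0,0, 0,0,0,0, 0,0,0,0, 0,0,0,0, 0,0,0,0]'; python3 rel.py .5265 -.297 .033; python3 -m inch '[0,-15,0,0, 0,-28,0,0, 0,-28,0,0, 0,-28,0,0, 0,-20,0,0]';  python3 -m inch '[8,0,15,0, 10,0,25,0, 10,0,25,0, 10,0,25,0, 10,0,20,0]'; python3 rel.py .60 -.10 .14
```

```text
t: 27.15
position: [0.5276, -0.297, 0.0321]
orientation: [-1.558, -0.043, 0.041]
contact_force: [0.8, -0.0, -1.0]
finger_gap: 0.247
t: 27.57
position: [0.5287, -0.2974, 0.0339]
orientation: [-1.559, -0.045, 0.039]
contact_force: [-0.6, -0.4, 0.5]
finger_gap: 0.248
t 27.5667 goal in tool mm [-2.2  0.9  0.5] yaw 3.06 y-axis [ 0.004  0.012 -1.   ] F [-0.6 -0.4  0.5] gap 0.24763487516856975
t: 27.98
position: [0.524, -0.2966, 0.1505]
orientation: [-1.553, -0.034, 0.049]
contact_force: [0.3, 0.5, 0.1]
finger_gap: 0.245
t: 28.4
position: [0.568, -0.192, 0.1608]
orientation: [-1.563, -0.032, 0.027]
contact_force: [0.6, 1.6, 0.4]
finger_gap: 0.25
t 28.4 goal in tool mm [35.4 21.6 90.6] yaw 2.14 y-axis [ 0.003  0.008 -1.   ] F [0.6 1.6 0.4] gap 0.24964997670551886
```

```bash
python3 -m inch '[8,0,22,0, 8,0,22,0, 6,0,18,0, 3,5,8,0, 0,8,0,0]'; python3 rel.py .60 -.10 .105
```

```text
t: 28.82
position: [0.5944, -0.111, 0.15]
orientation: [-1.56, -0.042, 0.029]
contact_force: [-0.1, -0.3, -0.5]
finger_gap: 0.251
t 28.8167 goal in tool mm [ 5.7 45.1 10.3] yaw 2.61 y-axis [ 0.008  0.01  -1.   ] F [-0.1 -0.3 -0.5] gap 0.25125257794833294
```

```bash
python3 -m inch '[3,8,5,0, 2,12,3,0, 0,12,0,0, 0,8,0,0, 0,3,0,0]'; python3 rel.py .60 -.10 .105
```

```text
t: 29.23
position: [0.597, -0.1067, 0.0998]
orientation: [-1.563, -0.035, 0.028]
contact_force: [-0.1, -0.3, -0.9]
finger_gap: 0.248
t 29.2333 goal in tool mm [ 3.3 -5.1  6.6] yaw 2.3 y-axis [ 0.004  0.008 -1.   ] F [-0.1 -0.3 -0.9] gap 0.24844505577596065
```

Released at level height (~0.07 + 0.03). Open, lift and back off.

```bash
python3 -m inch '[0,1,0,0, 0,0,0,0, 0,0,0,0, 0,0,0,0, 0,0,0,0]' 0.45; python3 -m inch '[0,-15,0,0, 0,-25,0,0, 0,-25,0,0, 0,-30,0,0, 0,-20,0,0]'; python3 -m inch '[-15,-10,-20,0, -15,0,-25,0, -15,0,-25,0, -15,0,-25,0, -10,0,-15,0]';python3 -m inch '[0,0,0,0, 0,0,0,0, 0,0,0,0, 0,0,0,0, 0,0,0,0]'
python3 - <<'E'
from h import *
for n in ('scene','side'):
  im,d,i,T=grab(n); cv2.imwrite(f'pics/{n}7.png',im[...,::-1]); np.savez(f'pics/{n}7.npz',im=im,d=d,T=T)
  P=cloud(d,i,T); hsv=cv2.cvtColor(im,cv2.COLOR_RGB2HSV)
  b=(hsv[...,0]>105)&(hsv[...,0]<130)&(hsv[...,1]>130)&(abs(P[...,0]-.54)<.06)&(abs(P[...,1]-.17)<.02); print('blue floor',np.median(P[b][:,2]))
  s=(abs(P[...,0]-.64)<.01)&(abs(P[...,1]+.09)<.05)&(d>0); print('steel floor',np.median(P[s][:,2]))
a=cv2.imread('pics/scene7.png')[130:260,130:350]; cv2.imwrite('pics/s7.png',cv2.resize(a,None,fx=3.6,fy=3.6,interpolation=2))
E
```

```text
t: 29.65
position: [0.5955, -0.1101, 0.0973]
orientation: [-1.564, -0.029, 0.027]
contact_force: [-0.8, -0.8, 0.7]
finger_gap: 0.438
t: 30.07
position: [0.5925, -0.1106, 0.2129]
orientation: [-1.564, -0.022, 0.033]
contact_force: [0.7, -0.7, 0.4]
finger_gap: 0.45
t: 30.48
position: [0.5328, -0.2213, 0.2338]
orientation: [-1.564, -0.05, 0.027]
contact_force: [-0.2, -0.5, 0.1]
finger_gap: 0.448
t: 30.9
position: [0.5323, -0.2242, 0.2365]
orientation: [-1.565, -0.049, 0.019]
contact_force: [0.1, -0.7, -0.7]
finger_gap: 0.449
blue floor 0.06975428163050024
steel floor 0.06652382908733223
blue floor 0.07116649379906514
steel floor nan
  return _methods._mean(a, axis=axis, dtype=dtype,
  ret = ret.dtype.type(ret / rcount)
```

View pics/s7.png

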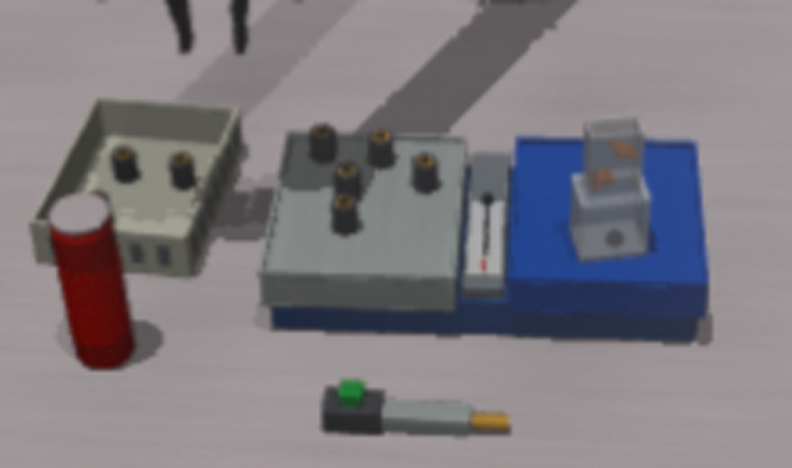

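```bash
python3 -m inch '[0,0,0,0, 0,0,0,0, 0,0,0,0, 0,0,0,0, 0,0,0,0]' >/dev/null
python3 - <<'E'
from h import *
for n in ('scene','side'):
  im,d,i,T=grab(n); P=cloud(d,i,T); hsv=cv2.cvtColor(im,cv2.COLOR_RGB2HSV)
  b=(hsv[...,0]>105)&(hsv[...,0]<130)&(hsv[...,1]>130)&(abs(P[...,0]-.54)<.06)&(abs(P[...,1]-.17)<.02); print(n,'blue floor',np.median(P[b][:,2]).round(4))
  y=((hsv[...,0]<25)&(hsv[...,1]>70)&(P[...,2]>.02)&(P[...,2]<.115)&(abs(P[...,0]-.52)<.15)&(P[...,1]>-.41)&(P[...,1]<.02)&(d>0)).astype(np.uint8)
  k,lab,st,c=cv2.connectedComponentsWithStats(y)
  for j in range(1,k):
    if st[j,4]>=4: print(st[j,4],np.median(P[lab==j],0).round(3))
E
```

```text
scene blue floor 0.0694
6 [ 0.499 -0.139  0.1  ]
11 [ 0.5   -0.084  0.099]
9 [ 0.462 -0.345  0.033]
10 [ 0.468 -0.283  0.035]
10 [ 0.534 -0.039  0.099]
10 [ 0.554 -0.107  0.101]
12 [ 0.599 -0.104  0.099]
side blue floor 0.0712
27 [ 0.532 -0.043  0.1  ]
27 [ 0.498 -0.087  0.101]
29 [ 0.55  -0.113  0.1  ]
29 [ 0.495 -0.143  0.1  ]
9 [ 0.67  -0.31   0.091]
8 [ 0.67  -0.312  0.065]
6 [ 0.67  -0.309  0.047]
38 [ 0.465 -0.289  0.035]
47 [ 0.529 -0.359  0.035]
45 [ 0.458 -0.349  0.035]
```

All eight nuts are accounted for: five on the steel pan with tops at about 0.100 (floor 0.070), and three in the basket. The balance is level.

```bash
python3 -c "
from station import manip; print(manip.close_job())"
```

```text
the job is handed in; nothing more can be done
None
```

The bottle, with its ball in the belly, stands upright in the blue pan, and the balance looks level. I handed the job in at about 31 s of simulated time; no verdict is reported.

- **Freeing the ball:** Moves can only turn the tool about its own pointing axis, so I could not lean the bottle 35 to 45 degrees. Instead I shook it upright. One hard stop towards -y dropped the ball onto the lower fin, and one towards +y dropped it into the belly. The pictures showed both steps.
- **Nuts:** I moved the three nuts from the blue pan and one from the basket to the steel pan. That leaves five nuts on the steel pan against the bottle alone on the blue one. One blue-pan nut was pushed a few millimetres while being grasped, but it was picked up and placed normally.

**Last checks:**
- **Balance:** The needle lies along the red mark. The blue pan's floor reads 0.069 m from the scene camera and 0.071 m from the side camera, against 0.070 m when level. An odd 0.067 m came from a patch at the steel pan's edge, but the nut tops on that pan, at 0.100 m, put its floor at 0.070 m.
- **Nuts:** All eight are accounted for, five on the steel pan and three in the basket. In each camera one nut is hidden, but the other camera sees it.
- **Other objects:** The can and injector looked unmoved in the last picture. I did not measure the bowl again at the end, but the robot worked well away from it.

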